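Load the deck plate of a pipetting workstation

TASK

Load the deck plate for the pipetting run: put the tube block, the tube rack, the large white bottle and the small white bottle each into the nest or bored holder on the plate that is made for its size, seated fully home and upright. Keep the four pieces upright all the way, and leave the tip box and the timer where they are.

Things in the scene. Friction and masses are not known exactly. Their poses are not given: they have to be found in the camera images.
- tube_block: Loose aluminium tube block with round holes in its top, 60 (own x) x 96 (own y) x 34 mm high, 0.3 to 0.6 kg; origin at the centre of its underside, z up. Grasp it across the 60 mm.
- rack: Loose green microtube rack with capped tubes in it, 62 (own x) x 145 (own y) mm, 44 mm high over the caps, about 0.16 kg; origin at the centre of its underside, z up. Grasp it across the 62 mm: its sides are open, the firm edges to grip are its top plate at 34 to 37 mm above its underside and its bottom plate at 2 to 5 mm; the tubes are fixed in it.
- large_bottle: Loose white bottle with a green screw cap, the larger of the two: round, 48 mm in diameter, 98 mm high, straight up to about 65 mm, 0.08 to 0.15 kg; origin at the centre of its underside, z up. Grip it round the body at 50 to 65 mm up, not by the cap.
- small_bottle: Loose white bottle with a yellow screw cap, the smaller of the two: round, 34 mm in diameter, 68 mm high, straight up to about 45 mm, 0.03 to 0.06 kg; origin at the centre of its underside, z up. Grip it round the body at 35 to 48 mm up, not by the cap.
- nest_block: Folded-sheet steel nest for the tube block, the shorter nest, overall 86 x 122 mm, fixed on the deck plate. Origin at its centre on its underside, 12 mm above the table; the seat is 3 mm higher. The block's x and y must lie along the nest's (a half turn is as good). Six tabs, 19 mm high above the seat, flare outward 8 mm as a lead-in, then leave 2.5 mm play; the middles of the long sides are open.
- nest_rack: Folded-sheet steel nest for the tube rack, the longer nest, overall 88 x 171 mm, fixed on the deck plate; tabs, heights and play as in nest_block. Origin at its centre on its underside, 12 mm above the table; the seat is 3 mm higher. The rack's x and y must lie along the nest's (a half turn is as good).
- holder_wide: Grey plastic block 82 x 82 x 28 mm with the wider bore, for the large white bottle: bore 53 mm in diameter, 22 mm deep, mouth chamfered 7 mm. Origin at its centre on its underside, 12 mm above the table; the bore's floor is 6 mm higher. It is fixed on the deck plate (258 x 370 x 12 mm, fixed on the table) where nests and holders stand in two rows of two, places swapped from run to run.
- holder_narrow: Grey plastic block 82 x 82 x 28 mm with the narrower bore, for the small white bottle, fixed on the deck plate: bore 40 mm in diameter, 22 mm deep, mouth chamfered 7 mm. Origin at its centre on its underside, 12 mm above the table; the bore's floor is 6 mm higher.
- tips: Bystander: loose pale blue pipette-tip box with a raised clear lid, 72 x 118 x 69 mm, behind the work; origin at the centre of its underside. Leave it alone.
- lab_timer: Bystander: loose white timer with three keys, 62 x 66 x 19 mm, at the left of the work; origin at the centre of its underside. Leave it alone.
Mind the look-alikes: they are no part of the job. What is shaped like the small_bottle but orange or purple is not meant.

How it is judged:
At the end, for the whole second after the job is handed in: Block in the shorter nest, rack in the longer, large bottle in the wide bore, small in the narrow: each within 8 mm of centre, underside within 3 mm of the seat, tilt under 0.08 rad, block and rack within 0.1 rad of their nests' axes, all at rest; tip box and timer within 30 mm of their start (horizontal distance between tube_block and nest_block below 0.008 m and z of tube_block in the frame of nest_block between 0 and 0.006 m and angle between each of tube_block, rack, large_bottle, small_bottle's own z axis and vertical below 0.08 rad and linear speed of each of tube_block, rack, large_bottle, small_bottle below 0.02 m/s and angular speed of each of tube_block, rack, large_bottle, small_bottle below 0.2 rad/s and angle between the x axis of tube_block and the x axis of nest_block, either way round below 0.1 rad and horizontal distance between rack and nest_rack below 0.008 m and z of rack in the frame of nest_rack between 0 and 0.006 m and angle between the x axis of rack and the x axis of nest_rack, either way round below 0.1 rad and horizontal distance between large_bottle and holder_wide below 0.008 m and z of large_bottle in the frame of holder_wide between 0.003 and 0.009 m and horizontal distance between small_bottle and holder_narrow below 0.008 m and z of small_bottle in the frame of holder_narrow between 0.003 and 0.009 m and distance of each of tips, lab_timer from where it was at the start of the episode below 0.03 m); the robot touches nothing.
It fails at once if one of the four pieces tipped by more than 0.6 rad (angle between any of tube_block, rack, large_bottle, small_bottle's own z axis and vertical above 0.6 rad).
It fails at once if the tip box or the timer shifted by more than 30 mm (distance of any of tips, lab_timer from where it was at the start of the episode above 0.03 m).
It also fails if it takes over 104 s, if anything falls off the work surface, if the arm or the gripper's body presses on something with over 40 N, if the wrist force passes 120 N, or if a joint passes its speed limit or range.

ROBOT

A 6-joint arm with a two-finger parallel gripper is mounted at the origin on a cart in front of the work surface, level with it; the furniture and walls round the work are solid. World frame = base frame: x ahead of the robot, y to its left, z up, the work surface at z = 0. Lengths are in m, angles in rad, forces in N, time in s.
With the tool pointing down it reaches from about 0.3 to 0.85 m from the base axis. Payload 5.4 kg.
Tool frame: the origin (TCP) lies at the very end of the fingers, on their centre line; the grasp point (between the pads) lies 19 mm behind it (env.grip_point_offset is the z of the grasp point in the tool frame, in m); z points along the fingers, y is the line along which they close (so a half turn about z gives the same grasp; the last joint's range is limited). The gripper opens to 85 mm and grips with 20 to 120 N. Pads are 22 mm wide; open, the fingers measure 114 mm over their backs; the gripper's body (76 mm by 85 mm) begins 54 mm behind the grasp point. The pads swing forward as they close: fully open they stand 13 mm farther back than shut.
Start: joints at [-1.434, 0.158, 1.597, -0, 1.386, -0.21], TCP at [0.195, -0.541, 0.231] pointing down, gripper open.
Joint ranges: [-2.91, 2.91], [-0.94, 2.29], [0.18, 2.7], [-1.29, 4.43], [0.17, 2.64], [-3, 3]. Speed limits (rad/s): [2.57, 2.57, 3.14, 3.14, 3.14, 3.14].

INTERFACE

Orientations are given as a unit quaternion [w, x, y, z].
In Python, from station import env gives the robot as it stands. The module is installed in compiled form; this text tells all that it offers. Calls block until the motion is done:
- env.move_to(position, orientation): joint-space move of the TCP to a pose.
- env.servo_line(position, attitude=None, feed=0.15, contact_N=None): straight line of the TCP; attitude=None keeps the orientation; feed is the mean speed in m/s. With contact_N (N) it stops when the force on the tool has changed by that much, and returns True; else False.
- env.goto_joints(angles): joint-space move.
- env.open() and env.clamp(squeeze=None): open the fingers fully, or close them until they stop; squeeze is the grip in N (None keeps the last).
- env.hold(seconds).
- env.inverse_kinematics(position, orientation): joint angles nearest the present ones, or None.
- env.get_obs(): the state.
- env.get_image(name): name is "side" or "top" or "wrist"; returns a dict with "img" (480x640x3 uint8, red, green, blue), "depth" (480x640 float32, m along the optical axis (not along the pixel's ray), 0 where there is no reading), "fx", "fy", "cx", "cy" (pixels), "xyz" and "rotation" of the camera in the world; the wrist camera has in their place "tool_from_camera" (4x4, takes a point from camera to tool coordinates, whose origin is the TCP and whose axes are the flange's). Camera axes: x right, y down, z forward; pixel columns grow to the right and rows downward; lengths in m; the calibration is good to about 2 mm. A picture is of the moment at which its call begins: read the wrist's pose just before it.
A pose or a line that the arm cannot do raises env.PlanningError and nothing moves.
- env.finish_job(): hands the job in; it is judged then, once.
Trained networks look in the newest picture that a camera, given by its name, has taken for a name from the list of things; names that differ only in an ending like _2 or _b are one class to them, and where a whole thing is asked for, a point or a joint stands for the part that bears it (a point fixed in the world has none). Each returns a list of dicts, best first, with "score" (0 to 1); they miss things now and then, are a little off and sometimes report something else, mostly with a low value. They report only what shows in the picture. A call takes as long as a camera call. They do not tell look-alikes from the thing itself.
- env.masks_of(camera, thing): "mask" (480x640 bool, what is visible of it) and "bbox" ([left, top, right, bottom] in pixels, round what is visible of it).
The state is a dict: "time": time; "joint_pos": joint angles; "joint_velocities": joint speeds; "effort": joint torques, N m; "tcp_pos": TCP position; "ee_rot": TCP orientation; "ft_force": force on the tool from outside, world axes, zero at the start; "ft_torque": the same for the moment, N m; "width": finger opening in m; "gripper_force": force on a finger pad.
Only numpy, scipy, OpenCV 4.12 (cv2) and the standard library are available. Lean on these libraries where they do the work, as an engineer would, in place of code of your own. Each camera call takes 0.05 s, during which the arm holds its last target. There are 200 camera calls.

## Working session

There is one attempt and no reset: what is moved stays moved. The work goes in short steps, each a Python script; the robot and the scene stay as the last script left them, time stands still between calls to the robot, and variables do not carry over. Pictures are saved under pics/ and viewed, at most 14 in all, crops included, and the job is handed in when it is done.

```bash
mkdir -p pics
cat > h.py <<'E'
import numpy as np, cv2
from station import env
def pts(im, mask=None):
    d=im["depth"]; v,u=np.nonzero((d>0) if mask is None else (mask&(d>0)))
    z=d[v,u]; p=np.c_[(u-im["cx"])/im["fx"]*z,(v-im["cy"])/im["fy"]*z,z]
    return p@np.array(im["rotation"]).reshape(3,3).T+np.array(im["xyz"]) if "rotation" in im else p
def save(im,n): cv2.imwrite(f"pics/{n}.png",im["img"][:,:,::-1])
E
python3 - <<'E'
from h import *
o=env.get_obs(); print(o["time"],o["tcp_pos"],o["ee_rot"],env.grip_point_offset)
for c in ["top","side"]:
    im=env.get_image(c); save(im,c); print(c,im["xyz"],np.array(im["rotation"]).round(3).tolist(),im["fx"])
    for t in "tube_block rack large_bottle small_bottle nest_block nest_rack holder_wide holder_narrow tips lab_timer".split():
        for r in env.masks_of(c,t)[:4]:
            if r["score"]<.2: continue
            p=pts(im,r["mask"]); 
            if len(p)<20: continue
            zt=np.percentile(p[:,2],95); q=p[p[:,2]>zt-.012]
            rc=cv2.minAreaRect((q[:,:2]*1000).astype(np.float32))
            print(t,round(r["score"],2),[int(x) for x in r["bbox"]],"med",np.median(p,0).round(3),"ztop",zt.round(3),"rect",np.round(rc[0],0),np.round(rc[1],0),round(rc[2],1))
E
```

```text
0.0 [ 0.19532308 -0.54017041  0.23030903] [-9.35087570e-04  9.85001228e-01  1.72544793e-01  7.75068271e-06] -0.0187
top [0.39252196 0.05646102 1.31361047] [0.048, -0.705, 0.706, -0.057] 548.7450548282737Traceback (most recent call last):
  File "<stdin>", line 8, in <module>
  File "h.py", line 6, in pts
    return p@np.array(im["rotation"]).reshape(3,3).T+np.array(im["xyz"]) if "rotation" in im else p
             ~~~~~~~~~~~~~~~~~~~~~~~~~~~~~~~~^^^^^
ValueError: cannot reshape array of size 4 into shape (3,3)
```

```bash
sed -i 's/np.array(im\["rotation"\]).reshape(3,3)/R.from_quat(im["rotation"],scalar_first=True).as_matrix()/; 1a from scipy.spatial.transform import Rotation as R' h.py
cat > look.py <<'E'
from h import *
import sys
for c in ["top","side"]:
    im=env.get_image(c); save(im,c+sys.argv[1]); print(c,im["xyz"])
    for t in "tube_block rack large_bottle small_bottle nest_block nest_rack holder_wide holder_narrow tips lab_timer".split():
        for r in env.masks_of(c,t)[:5]:
            if r["score"]<.2: continue
            p=pts(im,r["mask"]); 
            if len(p)<20: continue
            zt=np.percentile(p[:,2],95); q=p[p[:,2]>zt-.012]
            rc=cv2.minAreaRect((q[:,:2]*1000).astype(np.float32))
            print(t,round(r["score"],2),[int(x) for x in r["bbox"]],"med",np.median(p,0).round(3),"ztop",zt.round(3),"rect",np.round(rc[0],0),np.round(rc[1],0),round(rc[2],1))
E
python3 look.py 0
```

```text
top [0.39252196 0.05646102 1.31361047]
tube_block 0.69 [443, 198, 495, 239] med [ 0.612 -0.32   0.016] ztop 0.032 rect [ 611. -318.] [122.  85.] 84.3
tube_block 0.57 [255, 278, 300, 307] med [0.438 0.134 0.033] ztop 0.038 rect [437. 135.] [96. 60.] 87.6
rack 0.75 [259, 211, 321, 239] med [0.602 0.102 0.037] ztop 0.045 rect [604. 104.] [ 62. 144.] 2.8
large_bottle 0.74 [176, 292, 205, 319] med [0.413 0.326 0.071] ztop 0.1 rect [416. 335.] [26. 27.] 0.1
large_bottle 0.43 [261, 208, 321, 239] med [0.601 0.105 0.037] ztop 0.045 rect [604. 104.] [ 62. 144.] 3.0
small_bottle 0.74 [223, 260, 237, 277] med [0.496 0.241 0.048] ztop 0.07 rect [499. 246.] [19. 20.] 2.7
small_bottle 0.55 [222, 297, 239, 311] med [0.414 0.239 0.05 ] ztop 0.071 rect [416. 243.] [18. 21.] 0.3
small_bottle 0.54 [216, 229, 229, 245] med [0.566 0.26  0.051] ztop 0.071 rect [568. 265.] [19. 20.] 2.2
nest_rack 0.65 [356, 193, 425, 234] med [ 0.629 -0.134  0.016] ztop 0.031 rect [ 628. -134.] [170.  89.] 85.5
holder_wide 0.6 [366, 248, 405, 286] med [ 0.503 -0.125  0.037] ztop 0.044 rect [ 503. -123.] [83. 82.] 84.6
hold
[... 916 characters left out ...]
495 0.259 0.043] ztop 0.07 rect [498. 249.] [23. 20.] 84.1
small_bottle 0.86 [288, 295, 306, 324] med [0.563 0.278 0.041] ztop 0.069 rect [569. 268.] [20. 25.] 47.2
small_bottle 0.68 [361, 303, 374, 328] med [0.41  0.254 0.045] ztop 0.07 rect [413. 246.] [20. 21.] 52.1
nest_rack 0.59 [300, 189, 349, 231] med [ 0.626 -0.132  0.017] ztop 0.031 rect [ 626. -134.] [175.  87.] 85.2
holder_wide 0.66 [345, 203, 390, 234] med [ 0.502 -0.121  0.035] ztop 0.044 rect [ 502. -121.] [92. 85.] 84.5
holder_narrow 0.79 [369, 171, 405, 198] med [ 0.484 -0.291  0.038] ztop 0.044 rect [ 485. -305.] [94. 83.] 84.1
tips 0.82 [251, 213, 285, 253] med [0.736 0.03  0.037] ztop 0.046 rect [738.  90.] [ 76. 282.] 4.8
```

View pics/top.png

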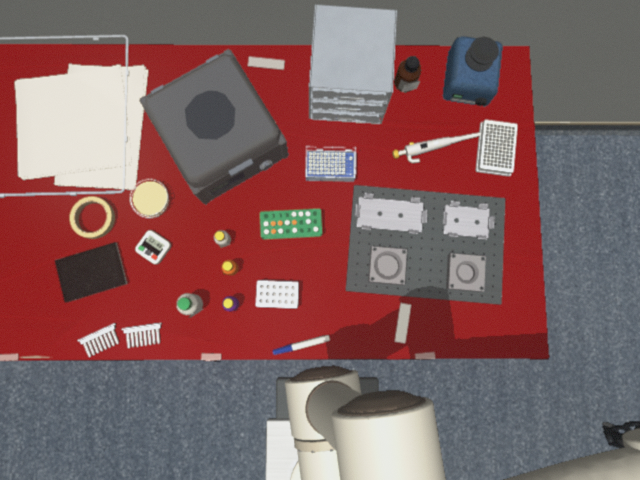

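The small-bottle candidates in the top view are at (222,237), (229,268) and (230,303). The one at (222,237) looks white with a yellow cap, while the others look orange and purple. I'll confirm in an enlarged crop.

Run:
```python
import cv2
a=cv2.imread("pics/side0.png")[225:375,270:400]; b=cv2.imread("pics/top.png")[220:330,165:260]
a=cv2.resize(a,None,fx=3,fy=3,interpolation=2);b=cv2.resize(b,(int(95*450/110),450),interpolation=2)
cv2.imwrite("pics/crop.png",cv2.hconcat([a,b]))
```

```text
(no output)
```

View pics/crop.png

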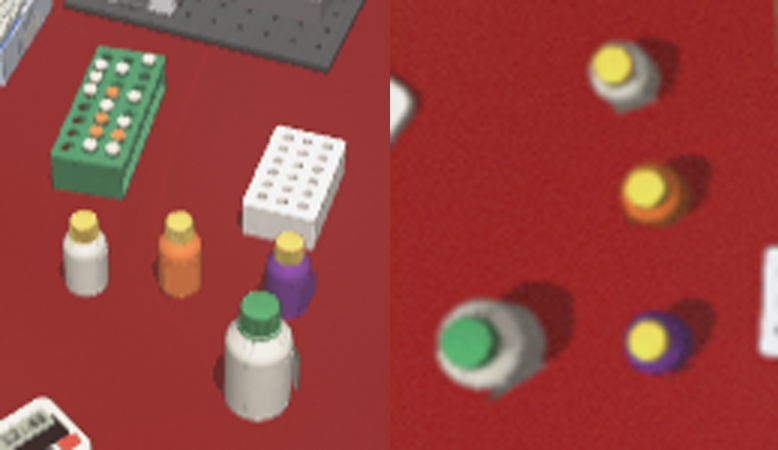

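View pics/side0.png

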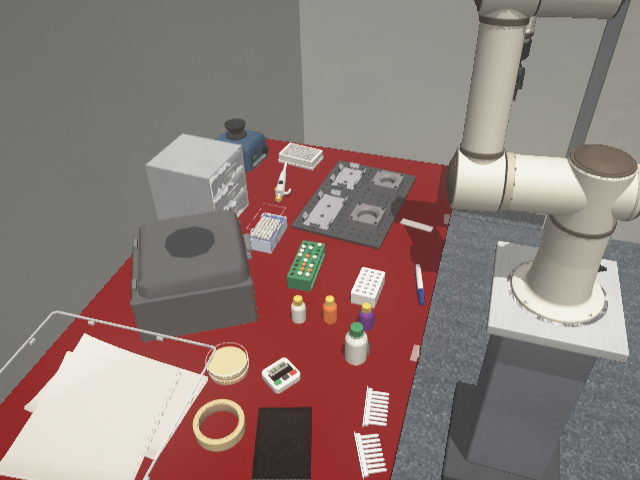

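The crop confirms it: the white bottle with the yellow cap (top view (222,237), side view (298,310)) is the small_bottle. The others are orange and purple. Next I'll take one closer wrist look at the plate and one at the pieces.

```bash
cat >> h.py <<'E'
def quat(a):
    a=np.radians(a); y=np.array([np.cos(a),np.sin(a),0]); z=np.array([0,0,-1.])
    return R.from_matrix(np.c_[np.cross(y,z),y,z]).as_quat(scalar_first=True)
def best(pos,deg):   # of the two equal grasps, the one with the smaller turn of joint 6
    c=[]
    for d in (deg,deg+180):
        j=env.inverse_kinematics(pos,quat(d))
        if j is not None: c.append((abs(np.array(j)-env.get_obs()["joint_pos"]).max()+.3*abs(j[5]),d))
    return quat(min(c)[1])
def wrist(n):
    o=env.get_obs(); im=env.get_image("wrist"); save(im,n)
    T=np.eye(4);T[:3,:3]=R.from_quat(o["ee_rot"],scalar_first=True).as_matrix();T[:3,3]=o["tcp_pos"]
    M=T@np.array(im["tool_from_camera"]); im["rotation"]=R.from_matrix(M[:3,:3]).as_quat(scalar_first=True); im["xyz"]=M[:3,3]
    return im
def report(im,things,camera="wrist"):
    for t in things:
        for r in env.masks_of(camera,t)[:3]:
            p=pts(im,r["mask"])
            if r["score"]<.2 or len(p)<20: continue
            zt=np.percentile(p[:,2],95); q=p[p[:,2]>zt-.008]
            rc=cv2.minAreaRect((q[:,:2]*1000).astype(np.float32))
            print(t,round(r["score"],2),[int(x) for x in r["bbox"]],"ztop",zt.round(3),"rect",np.round(rc[0],0),np.round(rc[1],0),round(rc[2],1))
E
python3 - <<'E'
from h import *
p=[.5,-.21,.36]; env.move_to(p,best(p,-5))
report(wrist("w1"),["nest_block","nest_rack","holder_wide","holder_narrow"])
p=[.46,.17,.38]; env.move_to(p,best(p,0))
report(wrist("w2"),["tube_block","rack","large_bottle","small_bottle"])
o=env.get_obs();print(o["time"],o["joint_pos"].round(2),o["tcp_pos"])
im=np.hstack([cv2.imread("pics/w1.png"),cv2.imread("pics/w2.png")]);cv2.imwrite("pics/w12.png",cv2.resize(im,(800,300)))
E
```

```text
nest_block 0.71 [381, 198, 454, 292] ztop 0.032 rect [ 610. -319.] [122.  85.] 85.0
nest_rack 0.91 [388, 2, 476, 164] ztop 0.031 rect [ 627. -135.] [168.  87.] 84.9
holder_wide 0.59 [269, 40, 354, 128] ztop 0.042 rect [ 502. -123.] [82. 82.] 84.9
holder_narrow 0.82 [277, 212, 350, 276] ztop 0.042 rect [ 486. -307.] [83. 82.] 84.8
tube_block 0.94 [271, 142, 321, 231] ztop 0.036 rect [436. 136.] [96. 60.] 87.4
rack 0.74 [401, 153, 460, 271] ztop 0.045 rect [603. 104.] [ 62. 145.] 3.1
large_bottle 0.87 [246, 1, 297, 37] ztop 0.099 rect [414. 327.] [26.  9.] 1.2
small_bottle 0.79 [261, 83, 292, 111] ztop 0.069 rect [415. 244.] [21. 21.] 25.5
small_bottle 0.75 [395, 62, 429, 96] ztop 0.069 rect [567. 266.] [21. 22.] 0.8
small_bottle 0.62 [333, 80, 366, 112] ztop 0.069 rect [498. 247.] [20. 21.] 2.6
4.8333 [ 0.11 -0.12  1.59 -0.    1.67  0.11] [0.4603001  0.16932824 0.37985927]
```

View pics/w12.png

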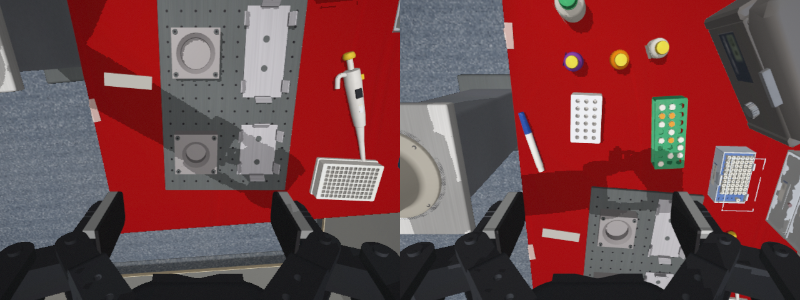

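The wrist views agree with the top view to within 1–2 mm. The wider bore is at w12 (195,52) and the narrower at (195,152). I'll start with the tube block.

```bash
cat >> h.py <<'E'
def pick(xy,deg,h,squeeze,lift=.16,z0=0.):
    env.open()
    p=[*xy,.16]; q=best(p,deg); env.move_to(p,q)
    hit=env.servo_line([*xy,z0+h],q,feed=.12,contact_N=12)
    env.clamp(squeeze); o=env.get_obs(); print("grip w",o["width"].round(4),"F",np.round(o["gripper_force"],1),"tcp",o["tcp_pos"].round(4),"hit",hit)
    env.servo_line([*xy,lift],q,feed=.12); print("lifted w",env.get_obs()["width"].round(4))
def place(xy,deg,h,seat,via=.16,drop=0):
    p=[*xy,via]; q=best(p,deg); env.move_to(p,q); env.hold(.2)
    env.servo_line([*xy,seat+h+.03],q,feed=.12)
    hit=env.servo_line([*xy,seat+h-.003],q,feed=.03,contact_N=10)
    o=env.get_obs(); print("down hit",hit,"height over seat mm",((o["tcp_pos"][2]-seat-h)*1000).round(1),"f",o["ft_force"].round(1),"xy",o["tcp_pos"][:2].round(4),"w",o["width"].round(4))
    return q
def leave(xy,q):
    env.open(); env.servo_line([*xy,.17],q,feed=.15); print("t",env.get_obs()["time"])
E
python3 - <<'E'
from h import *
pick([.4365,.1355],-2.5,.004,70)
q=place([.611,-.318],-5.1,.004,.015)
wrist("b1")
E
```

```text
Traceback (most recent call last):
  File "h.py", line 35, in pick
    env.clamp(squeeze); o=env.get_obs(); print("grip w",o["width"].round(4),"F",np.round(o["gripper_force"],1),"tcp",o["tcp_pos"].round(4),"hit",hit)
                                                        ^^^^^^^^^^^^^^^^
AttributeError: 'float' object has no attribute 'round'
```

```bash
sed -i 's/o\["width"\].round(4)/round(o["width"],4)/; s/env.get_obs()\["width"\].round(4)/round(env.get_obs()["width"],4)/' h.py
python3 - <<'E'
from h import *
o=env.get_obs(); print(o["width"],o["gripper_force"],o["tcp_pos"],o["ft_force"])
env.servo_line([.4365,.1355,.16],feed=.12); print(env.get_obs()["width"],env.get_obs()["ft_force"])
q=place([.611,-.318],-5.1,.004,.015)
wrist("b1")
E
```

```text
0.05894718083893152 77.16829419136047 [0.43742959 0.13555607 0.00486731] [0.8513369  0.13990283 5.17344582]
0.05890798411914212 [-0.41776634  0.16229849 -4.94728641]
down hit True height over seat mm 1.0 f [ 0.3 -0.5  5.2] xy [ 0.6109 -0.3179] w 0.059
```

View pics/b1.png

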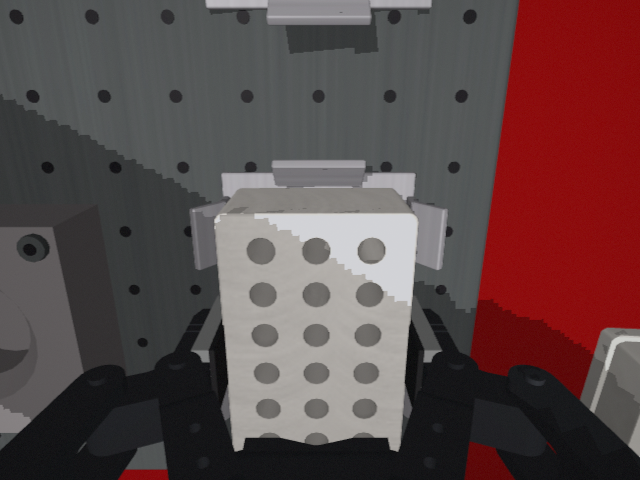

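The block (centre about (316,330)) sits between the tabs, and the arm stopped at seat height, so it is seated. I'll release it and fetch the rack.

Run:
```python
from h import *
leave([.611,-.318],env.get_obs()["ee_rot"])
im=wrist("b2"); report(im,["tube_block"])
pick([.603,.104],3,.010,50)
q=place([.6275,-.1345],-5.1,.010,.015)
wrist("r1"); print(env.get_obs()["time"])
```

```text
t 14.7417
tube_block 0.94 [271, 141, 366, 289] ztop 0.05 rect [ 609. -318.] [97. 60.] 84.8
grip w 0.0606 F 52.7 tcp [0.6037 0.104  0.0112] hit False
lifted w 0.06
down hit True height over seat mm 1.3 f [-0.4  0.3  5. ] xy [ 0.6272 -0.1344] w 0.0602
22.8917
```

View pics/r1.png

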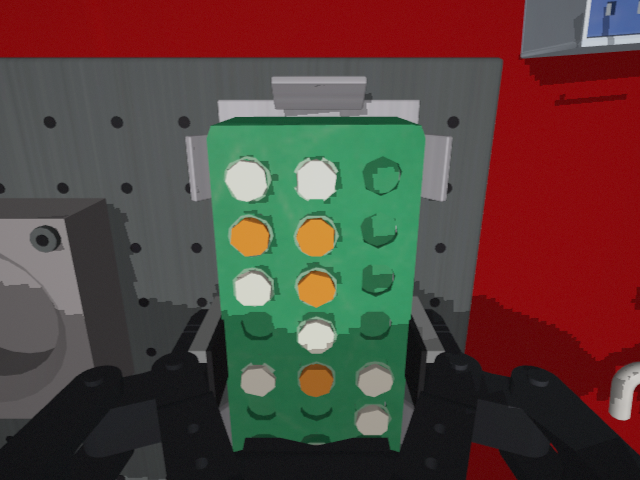

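The rack (centre about (316,280)) lies between its tabs at seat height. Next is the large bottle, with a close look first.

Run:
```python
from h import *
leave([.6275,-.1345],env.get_obs()["ee_rot"])
im=wrist("r2"); report(im,["rack"])
p=[.40,.30,.30]; env.move_to(p,best(p,0))
report(wrist("l0"),["large_bottle","small_bottle"])
print(env.get_obs()["time"])
```

```text
t 24.3833
rack 0.59 [266, 108, 367, 315] ztop 0.06 rect [ 626. -134.] [144.  61.] 84.9
large_bottle 0.8 [301, 112, 360, 171] ztop 0.099 rect [413. 337.] [28. 27.] 75.1
large_bottle 0.55 [405, 452, 426, 465] ztop 0.022 rect [535. -84.] [ 3. 20.] 84.6
small_bottle 0.77 [453, 186, 504, 228] ztop 0.069 rect [567. 267.] [21. 21.] 24.6
small_bottle 0.65 [388, 199, 429, 246] ztop 0.069 rect [498. 248.] [20. 21.] 83.2
small_bottle 0.6 [313, 208, 346, 246] ztop 0.069 rect [415. 245.] [20. 21.] 88.4
26.475
```

Run:
```python
from h import *
pick([.4138,.337],0,.035,30,lift=.19)
q=place([.5025,-.123],-5,.035,.018,via=.19)
im=wrist("l1"); print(env.get_obs()["time"])
```

```text
grip w 0.0475 F 21.6 tcp [0.4144 0.3373 0.0357] hit False
lifted w 0.048
down hit True height over seat mm 0.6 f [-0.6  1.1  5.3] xy [ 0.5022 -0.123 ] w 0.0476
34.325
```

View pics/l1.png

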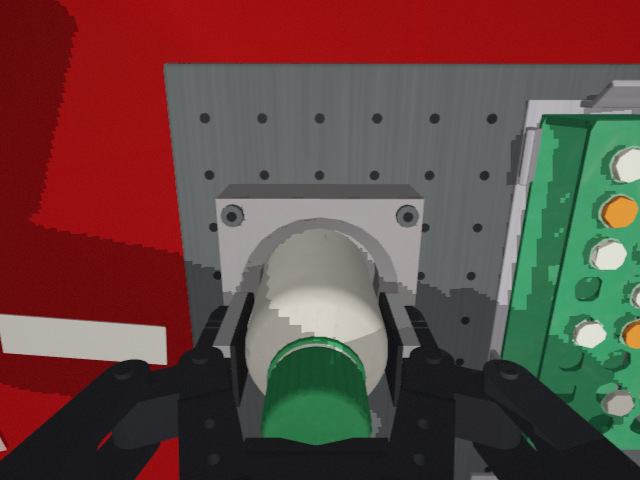

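The large bottle is down in the wide bore (around (320,280)) at floor height. Last is the small bottle.

Run:
```python
from h import *
leave([.5025,-.123],env.get_obs()["ee_rot"])
pick([.5675,.267],100,.024,25,lift=.18)
q=place([.4865,-.307],85,.024,.018,via=.18)
im=wrist("s1"); print(env.get_obs()["time"])
```

```text
t 35.725
grip w 0.0334 F 24.9 tcp [0.5678 0.2671 0.0243] hit False
lifted w 0.033
down hit True height over seat mm 0.3 f [-0.8 -0.   4.8] xy [ 0.4863 -0.3068] w 0.0334
44.9667
```

View pics/s1.png

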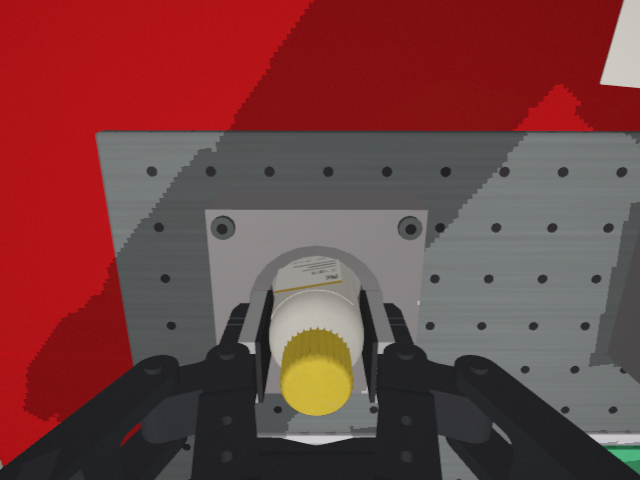

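The white bottle with the yellow cap is in the narrow bore (around (318,300)) at floor height. I'll release it, back off and check everything.

Run:
```python
from h import *
leave([.4865,-.307],env.get_obs()["ee_rot"])
p=[.42,.12,.36]; env.move_to(p,best(p,0))
im=env.get_image("top"); save(im,"end"); report(im,["tube_block","rack","large_bottle","small_bottle","tips","lab_timer"],"top")
cv2.imwrite("pics/endc.png",cv2.resize(im["img"][130:330,300:540,::-1],(720,600)))
```

```text
t 46.5333
tube_block 0.69 [446, 204, 491, 240] ztop 0.053 rect [ 610. -318.] [97. 61.] 85.4
rack 0.77 [359, 197, 424, 230] ztop 0.061 rect [ 627. -134.] [144.  62.] 84.9
large_bottle 0.67 [135, 228, 170, 266] ztop 0.022 rect [550. 432.] [66. 62.] 57.5
small_bottle 0.51 [457, 263, 475, 281] ztop 0.088 rect [ 488. -307.] [21. 20.] 24.7
small_bottle 0.51 [363, 249, 404, 286] ztop 0.045 rect [ 504. -123.] [83. 82.] 84.9
tips 0.69 [306, 147, 358, 179] ztop 0.049 rect [745.  10.] [116.  72.] 87.4
tips 0.22 [445, 205, 492, 234] ztop 0.053 rect [ 610. -318.] [97. 61.] 85.4
lab_timer 0.73 [137, 229, 173, 265] ztop 0.022 rect [550. 432.] [66. 62.] 57.0
lab_timer 0.54 [444, 252, 484, 289] ztop 0.044 rect [ 487. -307.] [84. 83.] 85.8
```

View pics/endc.png

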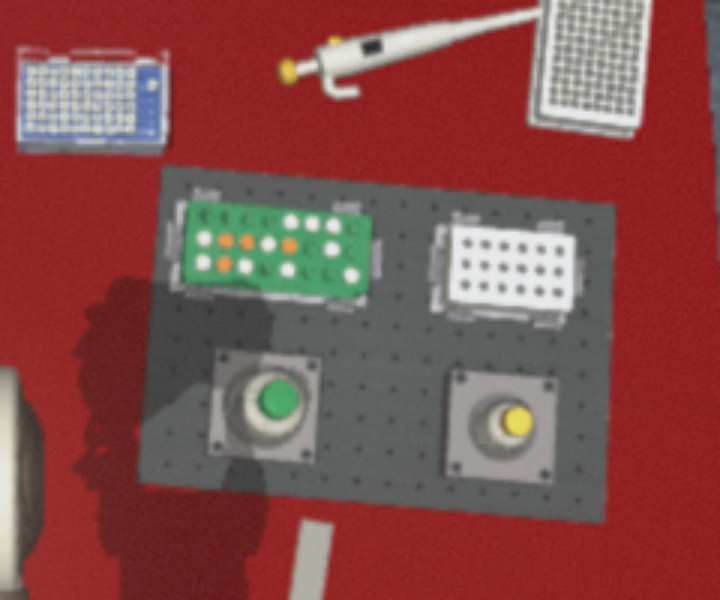

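All four pieces are in place: rack (275,250), block (512,268), large bottle (272,402), small bottle (510,422). The heights match their seats, and the tip box and timer haven't moved, so I'll hand in the job.

```bash
python3 -c "
from station import env
print(env.finish_job())"
```

```text
the job is handed in; nothing more can be done
None
```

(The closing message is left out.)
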